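# Clamp a gel tray in the casting stand with its winged cam knob

### The job

Get the gel casting stand ready for pouring: back the winged cam knob right off (anticlockwise) so that the sliding end dam draws clear, set the frosted gel tray flat in the bed between the two end dams, then turn the knob clockwise fully home so that the dam seals the tray's end. Leave the comb hanging in its rest beside the knob, do not disturb the bottle, jar, dish and vial standing about, and let go of everything at the end.

Things in the scene. Friction and masses are not known exactly. Their poses are not given: they have to be found in the camera images.
- bed (a point): Where the clamped tray's centre lies, on the bed floor of the white casting stand, 14 mm above the worktop. x runs from the knob end to the fixed dam, y left, z up. Backed off, the bed has 6.5 mm lengthwise play: the tray centre may be lowered in at x = -6.5 to 0 mm (aim for -3); the dam then pushes it to 0. Knob home, the tray does not fit. Stand: 210 x 112 mm, centre at x = -40, fixed.
- fixed_dam (a point): Top centre of the fixed end dam, an upright white plate 8 mm thick, 78 mm wide, top 30 mm above the bed floor, its black seal's face at bed x = +50 mm. Four low corner guides (bed x = -47 to -29 and +29 to +47 mm, 10 mm high, sloped inside) centre the tray across with 1.6 mm play a side; between them both long sides of the tray are free for fingers down to the floor.
- dam: The white sliding dam, 62 mm wide, 8 mm thick, top 36 mm above the bed floor; origin on the floor at mid thickness, axes as the bed's. The knob's cam moves it 8 mm along bed x. 12 mm high slide ways flank it at bed y = +-36 mm. Its back (-x face) stands 30 mm from the knob axis when backed off, 38 mm when home; its top is level with the tops of the wings.
- dam_seal: Black sealing strip, 60 x 27 mm, 3 mm thick, on the front of the sliding dam; origin at its lower edge, mid thickness; axes as the bed's. Its face is at bed x = -56.5 mm backed off and -48.5 mm home without a tray. It is sprung (4 N/mm): with the tray in and the knob home it is pressed in by 1.5 mm and pushes with about 6 N.
- knob_grip (a point): On the vertical axis of the black winged knob, half-way up the wings, 38.5 mm above the worktop, at bed x = -97.5 mm, y = 0. Its frame turns with the knob: x along the wings, y across, z up. Blade 52 mm from ear to ear, 7 mm thick, ears 27.5 to 49.5 mm above the worktop, dipping to 43 mm between the ears; hub and cam disc fill the space below 27 mm. Open fingers only a little here: 30 mm are free round the axis.
- cam_knob (a joint): Angle of the winged knob (rad): 0 = fully home (clamped, wings parallel to the dams), growing anticlockwise seen from above to 2.6 = fully backed off; hard stops at both ends. Starts between 0 and 0.9, stays where it is left, takes about 0.1 N m to turn.
- tray_center (a point): Centre (12 mm above the underside) of the loose frosted gel tray, an open-ended U, 100 mm (x) by 60 mm (y) by 24 mm high: floor 4 mm thick, two long side walls 5 mm thick along x with comb notches 5 mm wide, 6 mm deep in their tops at x = 0 and +-39.5 mm. z up. Either end may face the knob. Lies flat on the worktop at first; grasp it across its 60 mm width near the middle.
- gel_tray: The same frosted tray, 65 to 130 g; origin at the centre of its underside, axes as for tray_center.
- comb_center (a point): Centre of the top bar of the white comb, which hangs in two forked posts to the left (+y) of the knob: bar 72 (x) x 8 x 10 mm high, 34 to 44 mm above the worktop, inner face 34 mm from the knob axis; the posts' inner face is 31.5 mm from it, their tops 34 mm above the worktop. Loose, 30 g; leave it hanging.
- wash_bottle_center (a point): Squeeze wash bottle, 181 mm high with its spout, standing to the right (-y) of the stand; body 77 mm across, its axis 14 mm in +y of this point, which is 80 mm above its underside; all of it lies within 60 mm of this point in plan. Leave it.
- stain_jar_center (a point): Small jar, 60 mm across and 76 mm high, standing to the right of the knob; this point is on its axis, 35 mm above its underside. Leave it.
- petri_dish_center (a point): Covered clear dish, 57 mm across and 14 mm high, lying on the worktop at the +y side of the tray, its rim at least 36 mm from the tray; point at its centre. Leave it.
- tall_vial_center (a point): Glass vial with a black cap, 22 mm across and 96 mm high, standing at the -y side of the tray, at least 44 mm from it; this point is on its axis, 45 mm above its underside. Leave it.
There are look-alikes about, which are no part of the job. What is shaped like the gel_tray but black, green or turquoise is not meant.

How it is judged:
On the way, in this order (a step that is already met when the one before it is completed fails the run):
1. the winged knob is backed off (at least 2.3 of its 2.6 rad) (value of joint cam_knob above 2.3 rad), for 0.2 s.
2. the tray lies flat in the bed, between the dams and the corner guides, with the knob still backed off (x of tray_center in the frame of bed between -0.0085 and 0.003 m and y of tray_center in the frame of bed between -0.0035 and 0.0035 m and z of tray_center in the frame of bed between 0.009 and 0.0145 m and angle between the x axis of tray_center and the x axis of bed, either way round below 0.07 rad and value of joint cam_knob above 2.1 rad), for 0.2 s.
At the end, for the whole second after the job is handed in: The knob is home (within 0.25 rad of its stop), the dam's seal presses on the tray with more than 2 N, the tray is at rest flat in the bed (within 3 mm along and 3.5 mm across of the bed's centre, within 4 degrees), and the comb still hangs in its rest (value of joint cam_knob below 0.25 rad and contact force between dam_seal and gel_tray above 2 N and x of tray_center in the frame of bed between -0.003 and 0.003 m and y of tray_center in the frame of bed between -0.0035 and 0.0035 m and z of tray_center in the frame of bed between 0.009 and 0.0145 m and angle between the x axis of tray_center and the x axis of bed, either way round below 0.07 rad and linear speed of gel_tray below 0.02 m/s and distance between comb_center and knob_grip below 0.05 m and angle between comb_center's own z axis and vertical below 0.25 rad); the robot touches nothing.
It fails at once if the comb is knocked out of place in its rest (more than 12 mm) (distance of comb_center from where it was at the start of the episode above 0.012 m).
It fails at once if the bottle, jar, dish or vial is pushed or tipped (its centre moves more than 20 mm) (distance of any of wash_bottle_center, stain_jar_center, petri_dish_center, tall_vial_center from where it was at the start of the episode above 0.02 m).
It also fails if it takes over 72 s, if anything falls off the work surface, if the arm or the gripper's body presses on something with over 40 N, if the wrist force passes 120 N, or if a joint passes its speed limit or range.

### The arm

A 7-joint arm with a two-finger parallel gripper is mounted at the origin on a cart in front of the work surface, level with it; the furniture and walls round the work are solid. World frame = base frame: x ahead of the robot, y to its left, z up, the work surface at z = 0. Lengths are in m, angles in rad, forces in N, time in s.
With the tool pointing down it reaches from about 0.4 to 0.9 m from the base axis. Payload 5.5 kg.
Tool frame: the origin (TCP) lies midway between the tips of the shut fingers; the grasp point (between the pads) lies 19 mm behind it (manip.grip_depth is the distance from the TCP to the grasp point, in m); z points along the fingers, x is the direction in which the jaws open and shut, and the axes are right-handed (so a half turn about z gives the same grasp; the last joint's range is limited). The gripper opens to 92 mm and grips with 3 to 60 N. Pads are 19 mm wide; open, the fingers measure 130 mm over their backs; the gripper's body (75 mm by 190 mm) begins 47 mm behind the grasp point.
Start: joints at [-0.928, 0.501, -0.427, 1.55, 0.221, 1.138, -0.21], TCP at [0.241, 0.604, 0.227] pointing down, gripper open.
Joint ranges: [-2.88, 2.88], [-0.31, 2.03], [-1.54, 1.56], [0.2, 2.42], [-1.41, 4.55], [0.19, 2.02], [-2.57, 2.57]. Speed limits (rad/s): [2.57, 2.57, 3.14, 3.14, 3.14, 3.14, 3.14].

### API

Orientations are given as a unit quaternion [x, y, z, w].
In Python, from bench import manip, effector, viewer gives the robot as it stands. Calls block until the motion is done:
- manip.move_pose(position, orientation): joint-space move of the TCP to a pose.
- manip.servo_line(position, ori=None, vel=0.15): straight line of the TCP; ori=None keeps the orientation; vel is the mean speed in m/s.
- manip.movej(angles): joint-space move.
- effector.open_jaws() and effector.close(f_grip=None): open the fingers fully, or close them until they stop; f_grip is the grip in N (None keeps the last).
- manip.sleep(seconds).
- manip.solve_ik(position, orientation): joint angles nearest the present ones, or None.
- viewer.get_image(name): name is "scene" or "top" or "wrist"; returns the picture (400x640x3 uint8, red, green, blue); there is no depth.
- viewer.get_calibration(name): a dict with "vfov" (degrees; the focal length in pixels is half the picture's height over the tangent of half this angle, whatever the lens; pixels are square), "cx", "cy" (the principal point, pixels), "eye" and "attitude" of the camera in the world. Camera axes: x right, y down, z forward; pixel columns grow to the right and rows downward; lengths in m; the calibration is good to about 2 mm. A picture is of the moment at which its call begins: read the wrist's pose just before it. get_calibration takes no time and is no camera call; for the wrist camera it gives the pose at the moment of the call.
A pose or a line that the arm cannot do raises manip.PlanningError and nothing moves.
- manip.hand_in(): hands the job in, once; it reports no verdict.
Readings, each from a call of its own:
- manip.current_clock(): time.
- manip.current_q(): joint angles.
- manip.current_joint_velocities(): joint speeds.
- manip.current_tau(): joint torques, N m.
- manip.current_tool_pos(): TCP position.
- manip.current_tcp_rot(): TCP orientation.
- manip.current_force(): force on the tool from outside, world axes, zero at the start.
- manip.current_wrist_torque(): the same for the moment, N m.
- manip.current_finger_gap(): finger opening in m.
Only numpy, scipy, OpenCV 4.12 (cv2) and the standard library are available. Lean on these libraries where they do the work, as an engineer would, in place of code of your own. Each camera call takes 0.05 s, during which the arm holds its last target.

## Working session

There is one attempt and no reset: what is moved stays moved. The work goes in short steps, each a Python script; the robot and the scene stay as the last script left them, time stands still between calls to the robot, and variables do not carry over. Pictures are saved under pics/ and viewed, and the job is handed in when it is done.

```bash
mkdir -p pics; ls; cat > h.py <<'E'
import numpy as np, cv2
from scipy.spatial.transform import Rotation as R
from bench import manip, effector, viewer
def save(n,im): cv2.imwrite(f'pics/{n}.png',cv2.cvtColor(im,cv2.COLOR_RGB2BGR))
def Rm(a):
    a=np.array(a,float)
    return a if a.shape==(3,3) else R.from_quat(a).as_matrix()
def K(c): 
    f=200/np.tan(np.radians(c['vfov'])/2); return f
def ray(c,uv,z):
    uv=np.atleast_2d(np.array(uv,float)); f=K(c)
    d=np.c_[(uv[:,0]-c['cx'])/f,(uv[:,1]-c['cy'])/f,np.ones(len(uv))]@Rm(c['attitude']).T
    e=np.array(c['eye']); t=(z-e[2])/d[:,2]
    return e+d*t[:,None]
def proj(c,P):
    P=np.atleast_2d(P); p=(P-np.array(c['eye']))@Rm(c['attitude']); f=K(c)
    return np.c_[p[:,0]/p[:,2]*f+c['cx'],p[:,1]/p[:,2]*f+c['cy']]
def q(yaw): # tool down, jaw axis x at yaw
    x=np.array([np.cos(yaw),np.sin(yaw),0]); z=np.array([0,0,-1.]); y=np.cross(z,x)
    return R.from_matrix(np.c_[x,y,z]).as_quat()
E
python3 - <<'E'
from h import *
for n in('scene','top','wrist'):
    c=viewer.get_calibration(n); print(n,c); save(n+'0',viewer.get_image(n))
print(manip.current_clock(),manip.current_tcp_rot(),manip.current_finger_gap())
E
```

```text
pics
scene {'vfov': 56.276878527141555, 'cx': 321.66008499340285, 'cy': 195.02871384074484, 'eye': array([-0.27295211, -0.58492969,  0.71369954]), 'attitude': array([ 0.7874807 , -0.3961902 ,  0.22206526, -0.41664672])}
top {'vfov': 42.50286176072751, 'cx': 322.97167436207496, 'cy': 192.37606889501635, 'eye': array([ 0.26603041, -0.01596598,  1.42963601]), 'attitude': array([ 0.70977053, -0.69888645,  0.06439016, -0.06031102])}
wrist {'vfov': 64.3864357803693, 'cx': 318.51123274236534, 'cy': 198.10885697528482, 'eye': array([0.17619884, 0.63078017, 0.383644  ]), 'attitude': array([0.82052259, 0.55601963, 0.07404152, 0.11001226])}
0.15 [ 8.27873890e-01  5.60913761e-01 -6.41990650e-04  4.03719087e-04] 0.09166528270113013
```

View pics/top0.png

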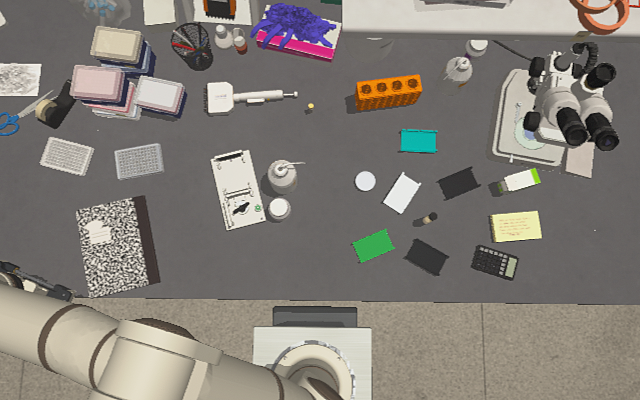

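View pics/scene0.png

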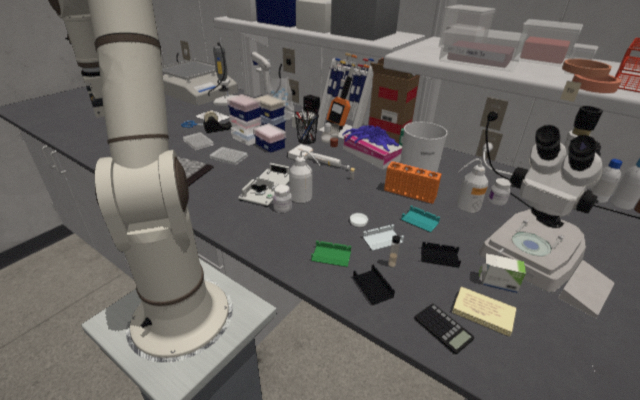

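View pics/wrist0.png

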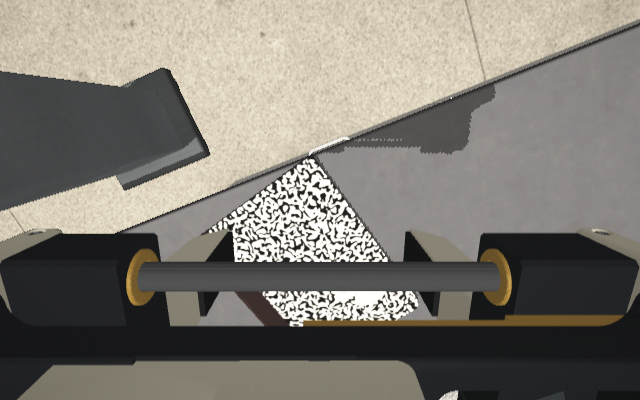

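Top view: candidates for the tray are the turquoise (418,141), white/frosted (402,193), black (460,183), black (427,257) and green (373,246). Only the white one at (402,193) isn't an excluded colour. It has the dish (365,181) on one side and the vial (428,218) on the other. The stand is at (237,190), with the knob at its lower end, near (240,208). Enlarging both to confirm.

```bash
python3 - <<'E'
import cv2,numpy as np
t=cv2.imread('pics/top0.png')
a=cv2.resize(t[140:240,200:300],(400,400),interpolation=cv2.INTER_CUBIC)
b=cv2.resize(t[160:240,350:450],(400,320),interpolation=cv2.INTER_CUBIC)
b=cv2.copyMakeBorder(b,0,80,0,0,cv2.BORDER_CONSTANT)
cv2.imwrite('pics/crop1.png',np.hstack([a,b]))
E
```

```text
(no output)
```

View pics/crop1.png

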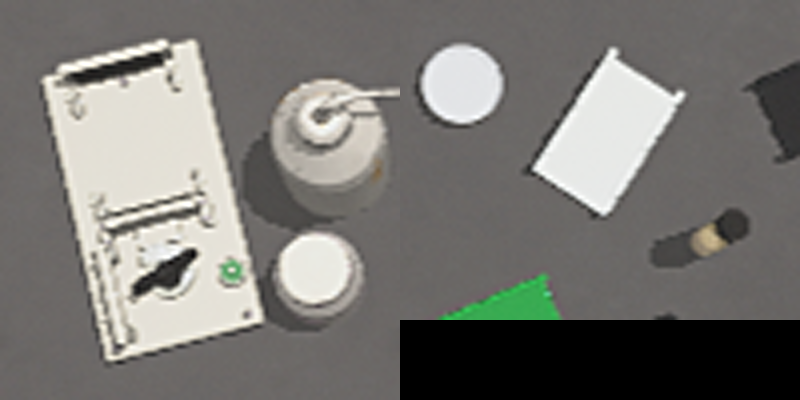

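The crop confirms a white open-ended U tray with the dish on its left and the vial on its right. The stand has its fixed dam at the top, with the sliding dam, knob, comb (left) and jar (right) below it. Next I'll compute rough poses and move above the stand for a wrist look.

```bash
python3 - <<'E'
from h import *
c=viewer.get_calibration('top')
s=ray(c,[[210.5,160],[248,150],[266.2,220.5],[226.2,230.5]],0.014)
print(s)
cen=s.mean(0); ax=(s[0]+s[1]-s[2]-s[3])/2; yaw=np.arctan2(ax[1],ax[0]); print('stand',cen,np.linalg.norm(ax),np.degrees(yaw))
bed=cen[:2]+0.04*np.array([np.cos(yaw),np.sin(yaw)]);print('bed',bed,'knob',bed-0.0975*np.array([np.cos(yaw),np.sin(yaw)]))
im=viewer.get_image('top'); 
m=(im[160:240,380:425].min(2)>170).astype(np.uint8)
cs,_=cv2.findContours(m,0,2); k=max(cs,key=cv2.contourArea); r=cv2.minAreaRect(k); print(r)
b=cv2.boxPoints(r)+[380,160]; P=ray(c,b,0.02); print(P, 'traycen',P.mean(0))
for i in range(2): d=P[i+1]-P[i]; print(np.linalg.norm(d),np.degrees(np.arctan2(d[1],d[0])))
for n,u,z in(('dish',(365,181),.014),('vialcap',(432,216),.096),('jar',(279,207),.076),('bottle',(282,178),.12)): print(n,ray(c,u,z))
# wrist cam offset in tool frame
w=viewer.get_calibration('wrist'); T=Rm(manip.current_tcp_rot()); print('camoff',T.T@(np.array(w['eye'])-manip.current_tool_pos()), (T.T@Rm(w['attitude'])).round(3))
E
```

```text
[[0.60643706 0.29663495 0.014     ]
 [0.63729731 0.19205284 0.014     ]
 [0.43712979 0.13362686 0.014     ]
 [0.40768686 0.24282498 0.014     ]]
stand [0.52213775 0.21628491 0.014     ] 0.2072029581567154 15.714006629940412
bed [0.56064278 0.22711834] knob [0.46678678 0.20071185]
((21.663131713867188, 32.64986801147461), (21.996383666992188, 36.199344635009766), 33.11134338378906)
[[ 0.49369778 -0.18815482  0.02      ]
 [ 0.580804   -0.24419844  0.02      ]
 [ 0.5472511  -0.2953585   0.02      ]
 [ 0.46084323 -0.23898379  0.02      ]] traycen [ 0.52064903 -0.24167389  0.02      ]
0.10357789526556925 -32.756984589516875
0.06118128403175767 -123.2585287911913
dish [[ 0.5530552  -0.13984264  0.014     ]]
vialcap [[ 0.44586428 -0.30812617  0.096     ]]
jar [[0.46626168 0.09430873 0.076     ]]
bottle [[0.53600643 0.08520638 0.12      ]]
camoff [ 0.00149487 -0.07028235 -0.15785872] [[ 1.    -0.     0.001]
 [-0.     0.965  0.263]
 [-0.001 -0.263  0.965]]
```

```bash
python3 - <<'E'
from h import *
# wrist yaw feasibility at knob for look and for turning
k=np.array([.467,.201])
for d in range(-180,180,15):
    s=manip.solve_ik([k[0],k[1],.15],q(np.radians(d)))
    print(d,None if s is None else np.round(s,2))
E
```

```text
-180 [ 0.11  0.39 -0.68  1.97  0.32  0.89  2.4 ]
-165 [-1.43  0.76  1.36  2.01 -0.85  1.11 -2.56]
-150 [-1.43  0.76  1.36  2.01 -0.85  1.11 -2.3 ]
-135 [-1.43  0.76  1.36  2.01 -0.85  1.11 -2.04]
-120 [-1.33  0.57  1.14  2.01 -0.63  0.97 -1.97]
-105 [-0.67  0.32  0.25  1.99 -0.1   0.84 -2.2 ]
-90 [-0.63  0.32  0.2   1.99 -0.09  0.84 -1.95]
-75 [-0.59  0.32  0.16  1.99 -0.07  0.84 -1.71]
-60 [-0.55  0.32  0.1   1.99 -0.04  0.84 -1.47]
-45 [-0.51  0.31  0.05  1.99 -0.02  0.84 -1.22]
-30 [-0.46  0.31  0.01  1.99 -0.    0.84 -0.98]
-15 [-0.42  0.32 -0.04  1.98  0.02  0.84 -0.74]
0 [-0.38  0.32 -0.09  1.98  0.04  0.84 -0.49]
15 [-0.34  0.32 -0.14  1.98  0.06  0.84 -0.25]
30 [-0.3   0.32 -0.18  1.98  0.08  0.85 -0.01]
45 [-0.26  0.33 -0.23  1.98  0.1   0.85  0.24]
60 [-0.22  0.33 -0.28  1.98  0.12  0.85  0.48]
75 [-0.18  0.33 -0.33  1.98  0.14  0.85  0.72]
90 [-0.15  0.34 -0.37  1.97  0.16  0.86  0.97]
105 [-0.12  0.34 -0.4   1.97  0.18  0.86  1.22]
120 [-0.07  0.35 -0.46  1.97  0.2   0.86  1.45]
135 [-0.03  0.36 -0.51  1.97  0.23  0.87  1.69]
150 [ 0.01  0.37 -0.56  1.97  0.25  0.87  1.93]
165 [ 0.06  0.38 -0.62  1.97  0.28  0.88  2.17]
```

Shut fingers will push the wings, because `open_jaws` only opens fully. First, a wrist look above the stand.

```bash
python3 - <<'E'
from h import *
k=np.array([.467,.201]); b=np.radians(15.7); u=np.array([np.cos(b),np.sin(b)])
p=k+0.085*u
effector.close(10)
manip.move_pose([p[0],p[1],.22],q(b+np.pi/2))
manip.sleep(.3)
c=viewer.get_calibration('wrist'); im=viewer.get_image('wrist'); save('w1',im)
import pickle; pickle.dump(c,open('w1.pkl','wb'))
print(manip.current_clock(),manip.current_tool_pos(),c['eye'],manip.current_finger_gap(),manip.current_q())
E
```

```text
3.7667 [0.54863826 0.22448301 0.21998679] [0.48151887 0.20680299 0.37785626] 0.00024510674069462156 [-0.1186606   0.40129338 -0.40514015  1.70761908  0.1764315   1.06878202
  1.26535914]
```

View pics/w1.png

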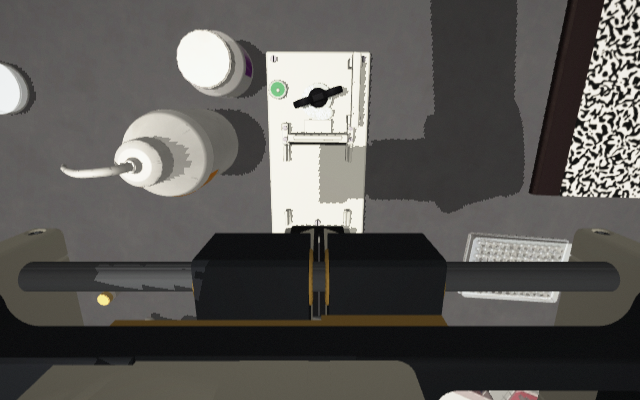

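```bash
python3 - <<'E'
from h import *
t=cv2.imread('pics/w1.png')
cv2.imwrite('pics/w1c.png',cv2.resize(t[40:240,250:390],(560,800),interpolation=cv2.INTER_CUBIC)[:600])
E
```

```text
(no output)
```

View pics/w1c.png

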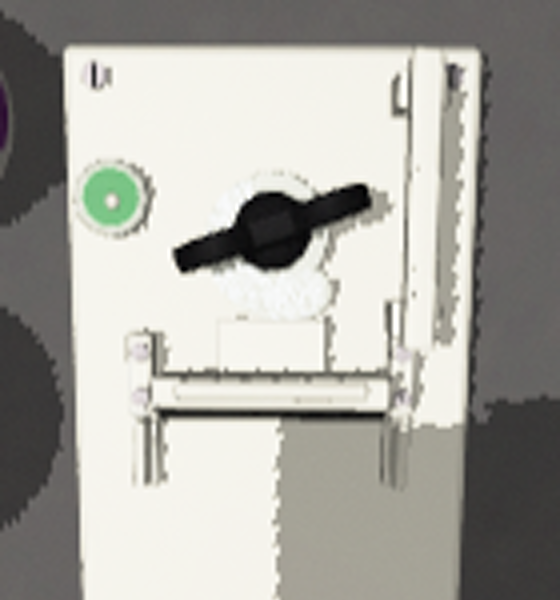

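```bash
python3 - <<'E'
from h import *
import pickle
c=pickle.load(open('w1.pkl','rb')); im=cv2.cvtColor(cv2.imread('pics/w1.png'),cv2.COLOR_BGR2RGB)
y0,y1,x0,x1=70,125,285,355
m=(im[y0:y1,x0:x1].max(2)<60).astype(np.uint8)
cs,_=cv2.findContours(m,0,1); k=max(cs,key=cv2.contourArea)[:,0,:]+[x0,y0]
# ends along principal axis
mm=np.argwhere(m)[:,::-1]+[x0,y0]; mu,ev=mm.mean(0),np.linalg.eigh(np.cov(mm.T.astype(float)))[1][:,1]
if ev[0]<0: ev=-ev
s=(mm-mu)@ev; e1=mm[s>s.max()-4].mean(0); e0=mm[s<s.min()+4].mean(0); print('ears',e0,e1,mu)
P=ray(c,[e0,e1,(e0+e1)/2,mu],.0495); print(P)
wa=np.degrees(np.arctan2(*(P[1]-P[0])[1::-1])); print('wing dir',wa, np.linalg.norm(P[1]-P[0]))
# stand edges: white top at z=.014 ? sample rows
g=im.min(2).astype(int)
L=[];Rr=[]
for r in range(58,130,4):
    row=g[r,255:385]; w=np.where(row>130)[0]; L.append((255+w[0]-.5,r)); Rr.append((255+w[-1]+.5,r))
PL=ray(c,L,.014);PR=ray(c,Rr,.014)
for PP in(PL,PR):
    f=np.polyfit(PP[:,0],PP[:,1],1); print('edge ang',np.degrees(np.arctan(f[0])),'res',np.std(PP[:,1]-np.polyval(f,PP[:,0])))
print('width',np.linalg.norm(np.cross(PR.mean(0)-PL.mean(0),[np.cos(.274),np.sin(.274),0])), L[0],L[-1],Rr[0],Rr[-1])
T=[]
for cx in range(275,345,5):
    col=g[40:70,cx]; w=np.where(col>130)[0]; T.append((cx,40+w[0]-.5))
PT=ray(c,T,.014); f=np.polyfit(PT[:,1],PT[:,0],1); print('end ang',-np.degrees(np.arctan(f[0])),PT.mean(0))
print('corner mid top edge', ray(c,[[318,51.5]],.014))
E
```

```text
ears [295.79166667 104.16666667] [339.59259259  88.85185185] [317.92814371  96.81037924]
[[0.48094381 0.1834449  0.0495    ]
 [0.45537098 0.22108739 0.0495    ]
 [0.46808052 0.20237931 0.0495    ]
 [0.46828971 0.20267985 0.0495    ]]
wing dir 124.19064114280985 0.045507433978209756
edge ang 15.1855587530034 res 0.00031695390620790453
edge ang 15.358914645239594 res 0.0003206044023057865
width 0.11043868085799038 (np.float64(265.5), 58) (np.float64(267.5), 126) (np.float64(369.5), 58) (np.float64(366.5), 126)
end ang 15.763932542845572 [0.42505797 0.17904652 0.014     ]
corner mid top edge [[0.42298631 0.18995555 0.014     ]]
```

```bash
python3 - <<'E'
from h import *
import pickle
t=cv2.imread('pics/w1.png'); a=cv2.resize(t[90:210,50:270],(880,480))[:, :800]
s=cv2.imread('pics/scene0.png'); b=cv2.resize(s[140:220,230:330],(600,480))
cv2.imwrite('pics/bot.png',cv2.resize(a,(600,360))); cv2.imwrite('pics/bot2.png',b)
E
```

```text
(no output)
```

View pics/bot.png

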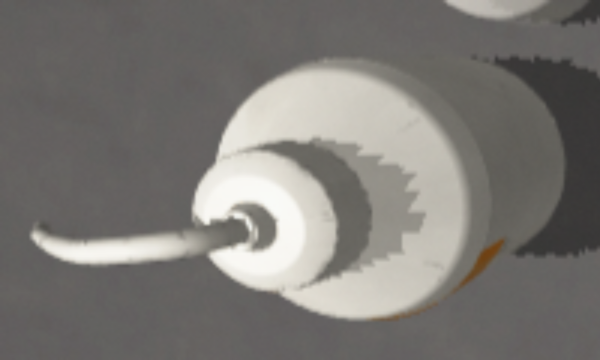

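View pics/bot2.png

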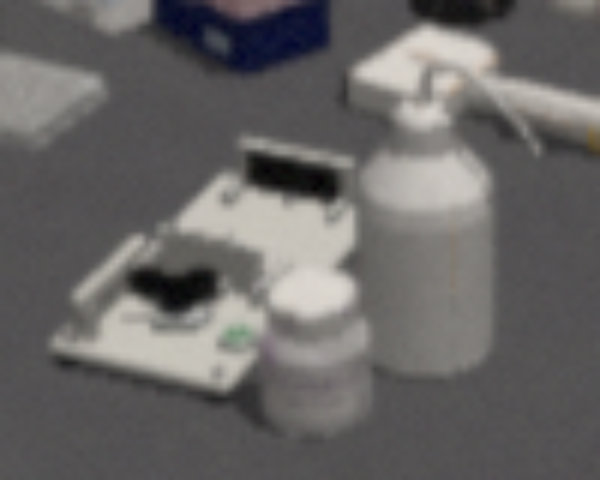

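```bash
python3 - <<'E'
from h import *
import pickle
c=pickle.load(open('w1.pkl','rb')); T=viewer.get_calibration('top')
k=np.array([.4682,.2025]); b=np.radians(15.4); u=np.array([np.cos(b),np.sin(b)]); v=np.array([-u[1],u[0]])
def bf(P): d=P[0][:2]-k; return (np.array([d@u,d@v])*1000).round(1)
e=ray(c,[[238,145]],0); print('base edge',bf(e))
for z in(.09,.1,.11,.12): print(z,bf(ray(c,[[211.7,145]],z)))
# cap triangulate
def tri(c1,p1,c2,p2):
    A=[];o=[np.array(c1['eye']),np.array(c2['eye'])];d=[]
    for cc,p in((c1,p1),(c2,p2)):
        x=ray(cc,[p],0)[0]-np.array(cc['eye']); d.append(x/np.linalg.norm(x))
    s=np.linalg.lstsq(np.c_[d[0],-d[1]],o[1]-o[0],rcond=None)[0]
    return o[0]+d[0]*s[0],o[1]+d[1]*s[1]
P=tri(c,(50+250/3,90+230/3),T,(200+320/4,140+115/4)); print('cap',P,bf(P[0:1]))
print('jar', bf(ray(c,[[204,60]],.076)), 'jar',ray(c,[[204,60]],.076))
E
```

```text
base edge [ 52.8 -93.8]
0.09 [ 43.7 -95. ]
0.1 [ 42.7 -91.6]
0.11 [ 41.6 -88.3]
0.12 [ 40.6 -85. ]
cap (array([0.55479261, 0.08881594, 0.15071529]), array([0.55368116, 0.08863529, 0.15045059])) [  53.3 -132.6]
jar [ -29.  -100.3] jar [[0.46685355 0.09811561 0.076     ]]
```

Wrist view: the knob wings run from px (296,104) to (340,89), so the knob angle is about 0.33 rad. The bottle is 142 mm from the axis and the jar is low enough to clear. Stroke 1: push the -y wing with shut fingers from the free side.

```bash
cat >> h.py <<'E'
KN=np.array([.4682,.2025]); BY=np.radians(15.4)
def bf2w(p,z,k=None):  # knob-centred bed frame (m) -> world
    c,s=np.cos(BY),np.sin(BY); k=KN if k is None else k
    return [k[0]+c*p[0]-s*p[1],k[1]+s*p[0]+c*p[1],z]
def wingpos(ang,u,v,z): # ang: wing dir in bed (deg); u radial, v anticlockwise
    a=np.radians(ang); return bf2w([u*np.cos(a)-v*np.sin(a),u*np.sin(a)+v*np.cos(a)],z)
def st(): 
    print('t %.1f'%manip.current_clock(),np.round(manip.current_tool_pos(),4),'F',np.round(manip.current_force(),1),'M',np.round(manip.current_wrist_torque(),2))
def arc(a0,a1,u,v,z,yawoff,step=13,dt=.4):
    n=max(1,int(np.ceil(abs(a1-a0)/step)))
    for a in np.linspace(a0,a1,n+1)[1:]:
        p=wingpos(a,u,v,z); d=np.linalg.norm(np.array(p)-manip.current_tool_pos())
        manip.servo_line(p,q(np.radians(a+yawoff)+BY),vel=max(d,.002)/dt)
        f=np.array(manip.current_force()); print('%.0f'%a,f.round(1),np.round(manip.current_wrist_torque(),2))
        if np.linalg.norm(f[:2])>35: print('STOP'); break
def look(name,z=.22,yaw=None,c=None,off=.085):
    p=bf2w([off,0] if c is None else c,z)
    manip.move_pose(p,q(BY+np.pi/2)); manip.sleep(.2)
    cal=viewer.get_calibration('wrist'); im=viewer.get_image('wrist'); save(name,im)
    import pickle; pickle.dump(cal,open(name+'.pkl','wb')); return cal,im
def wing(cal,im):
    c0=proj(cal,[bf2w([0,0],.0495)])[0].round().astype(int); x0,y0=c0-36
    sub=im[max(y0,0):y0+72,x0:x0+72]; m=(sub.max(2)<60).astype(np.uint8); y0=max(y0,0)
    n,l,s,_=cv2.connectedComponentsWithStats(m); k=1+np.argmax(s[1:,4]); mm=np.argwhere(l==k)[:,::-1]+[x0,y0]
    ev=np.linalg.eigh(np.cov(mm.T.astype(float)))[1][:,1]; s=(mm-mm.mean(0))@ev
    e=[mm[s>s.max()-4].mean(0),mm[s<s.min()+4].mean(0)]; P=ray(cal,e,.0495)
    print('wing angle bed (mod180)',(np.degrees(np.arctan2(*(P[1]-P[0])[1::-1]))-np.degrees(BY))%180,'axis',P.mean(0)[:2].round(4),np.linalg.norm(P[1]-P[0]).round(4))
E
python3 - <<'E'
from h import *
B=-71.2; z=.031
manip.move_pose(wingpos(B,.015,-.0265,.12),q(np.radians(B+90)+BY)); st()
manip.servo_line(wingpos(B,.015,-.0265,z),vel=.12); st()
manip.servo_line(wingpos(B,.015,-.0228,z),vel=.03); st()
arc(B,-20,.015,-.0225,z,90); st()
E
```

```text
t 4.8 [0.4555 0.1757 0.1205] F [ 0.2 -0.3 -0.3] M [-0.01  0.05  0.03]
t 5.7 [0.4553 0.1755 0.0314] F [ 0.  -0.1  0.7] M [-0.04  0.    0.04]
t 6.0 [0.4582 0.1773 0.0315] F [-0.3 -0.5  1.9] M [-0.27  0.22 -0.02]
-58 [-4.1 -1.3  3.6] [-0.41  0.73  0.01]
-46 [-4.8 -2.8  1.6] [-0.46  0.79  0.08]
-33 [-3.2 -2.2 -1. ] [-0.64  0.7   0.05]
-20 [-2.1 -3.3 -2.3] [-0.72  0.47  0.01]
t 8.1 [0.4815 0.1786 0.0309] F [-2.1 -3.3 -2.3] M [-0.72  0.47  0.01]
```

```bash
python3 - <<'E'
from h import *
manip.servo_line(wingpos(-20,.015,-.026,.031),vel=.03)
manip.servo_line(wingpos(-20,.015,-.026,.13),vel=.2)
cal,im=look('w2',z=.2); wing(cal,im); st()
E
```

```text
wing angle bed (mod180) 158.65459471007074 axis [0.4681 0.2022] 0.0456
t 9.8 [0.5488 0.2241 0.1985] F [0.1 0.6 0.1] M [0.06 0.02 0.02]
```

View pics/w2.png

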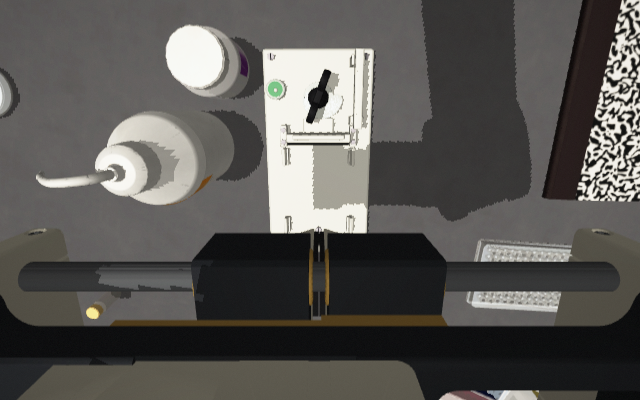

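The wing stands at 158.7° in the bed frame (upper ear at px (326,72)), as predicted. Stroke 2 pushes on the other wing, from the comb side with the fingers' narrow side.

```bash
python3 - <<'E'
from h import *
A=158.7; z=.031
manip.move_pose(wingpos(A,.002,-.0157,.12),q(np.radians(A-180)+BY)); st()
manip.servo_line(wingpos(A,.002,-.0157,z),vel=.12); st()
arc(A,225,.004,-.0132,z,-180)
arc(225,237,.008,-.0132,z,-180,step=4); st()
E
```

```text
t 11.4 [0.4681 0.2185 0.1202] F [ 0.5  0.3 -0.3] M [-0.03  0.1   0.03]
t 12.3 [0.4683 0.2186 0.0315] F [-0.4  0.6 -0. ] M [-0.11  0.03  0.01]
170 [ 2.5  4.1 -0.1] [ 0.72 -0.46  0.06]
181 [0.7 4.4 3. ] [ 0.81 -0.11 -0.03]
192 [-0.6  4.8  2.1] [ 0.82  0.17 -0.05]
203 [-2.9  4.8  2.3] [ 0.83  0.54 -0.06]
214 [-2.8  5.2  2.8] [0.9  0.71 0.02]
225 [-3.9  5.3  3.3] [ 0.92  0.81 -0.01]
229 [-2.6  6.1  0.4] [1.21 0.74 0.06]
233 [-3.9  4.8  1.4] [1.15 0.7  0.09]
237 [-4.4  4.6  2.3] [1.1  0.81 0.11]
t 16.7 [0.4513 0.1988 0.0303] F [-4.4  4.6  2.3] M [1.1  0.81 0.11]
```

```bash
python3 - <<'E'
from h import *
z=.031
for a in (239,241):
    arc(a-2,a,.008,-.0132,z,-180,step=4)
    if np.linalg.norm(np.array(manip.current_force())[:2])>13: break
manip.servo_line(wingpos(a,.008,-.018,z),vel=.03)
manip.servo_line(wingpos(a,.008,-.018,.13),vel=.2)
cal,im=look('w3',z=.2); wing(cal,im); st()
E
```

```text
239 [-4.6  4.7  2.7] [1.05 0.82 0.06]
241 [-5.2  5.1  1.7] [ 1.06  1.12 -0.  ]
wing angle bed (mod180) 58.86893922038386 axis [0.4682 0.2021] 0.0459
t 18.9 [0.5486 0.2247 0.1988] F [-0.5 -0.1 -0.2] M [ 0.02  0.03 -0.02]
```

View pics/w3.png

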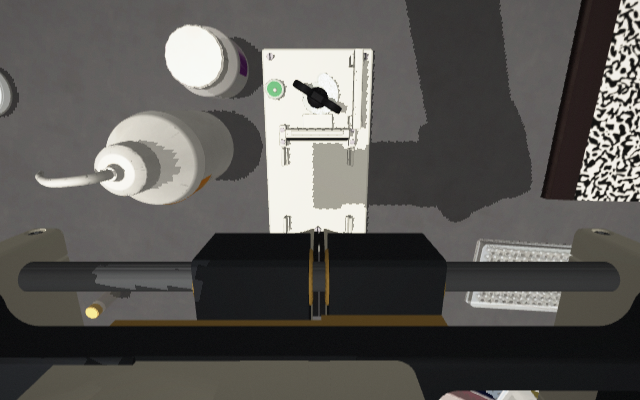

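The knob is backed off: 58.9+180 = 238.9°, so θ≈2.60, and the dam has drawn back. Next, a closer look at the bed to fix its pose, then at the tray.

```bash
python3 - <<'E'
from h import *
cal,im=look('w4',z=.15,off=.165); st()
y=np.radians(-33)
# tray: rough centre (0.521,-0.2415); choose yaw so camera clear
for d in (57,-123,-33,147):
    p=np.array([.521,-.2415])-0.07*np.array([np.cos(np.radians(d+90)),np.sin(np.radians(d+90))])
    s=manip.solve_ik([*p,.2],q(np.radians(d))); s2=manip.solve_ik([.521,-.2415,.03],q(np.radians(d))); print(d,p,None if s is None else s.round(2),None if s2 is None else s2.round(2))
for d in (105.4,-74.6):
    s=manip.solve_ik(bf2w([.0945,0],.03),q(np.radians(d))); print(d,s)
E
```

```text
t 19.6 [0.627  0.2465 0.1513] F [-0.1  0.5  0.8] M [ 0.03 -0.03  0.03]
57 [ 0.57970694 -0.27962473] [ 0.76  0.53 -0.49  1.59  0.27  1.09  1.19] [ 0.7   0.63 -0.4   1.87  0.36  0.71  1.08]
-123 [ 0.46229306 -0.20337527] [-0.65  0.61  1.37  1.98 -0.68  1.13 -1.14] [-0.47  1.19  1.35  1.91 -1.27  1.25 -0.8 ]
-33 [ 0.48287527 -0.30020694] [ 0.58  0.35 -0.09  1.8   0.04  0.99 -0.1 ] [ 0.42  0.6  -0.05  1.88  0.04  0.66 -0.22]
147 [ 0.55912473 -0.18279306] [ 0.87  0.51 -0.8   1.73  0.41  1.08  2.5 ] [ 0.9   0.71 -0.68  1.86  0.62  0.79  2.46]
105.4 [-0.01322577  0.711735   -0.56289686  1.79110312  0.51336905  0.78907502
  1.00253294]
-74.6 [-1.25383348  1.22092754  1.34672023  1.83360632 -1.27734277  1.27591366
 -0.8058994 ]
```

View pics/w4.png

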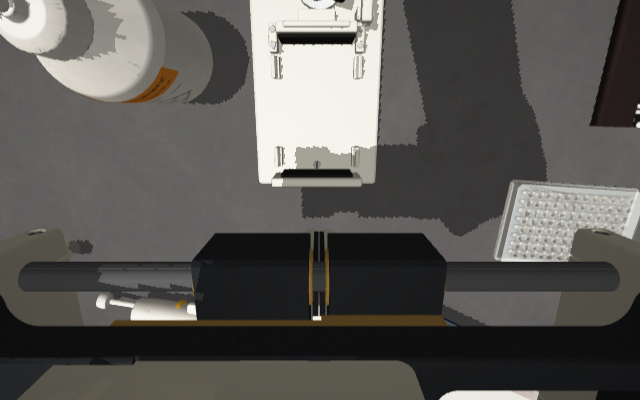

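```bash
python3 - <<'E'
from h import *
import pickle
c=pickle.load(open('w4.pkl','rb')); im=cv2.cvtColor(cv2.imread('pics/w4.png'),cv2.COLOR_BGR2RGB)
g=im.min(2).astype(int)
def edges(r0,r1):
    L=[];Rr=[]
    for r in range(r0,r1,4):
        w=np.where(g[r,235:400]>125)[0]; L.append((235+w[0]-.5,r)); Rr.append((235+w[-1]+.5,r))
    return np.array(L),np.array(Rr)
L,Rr=edges(30,175)
# left only lit; use top edges z=.014
PL=ray(c,L,.014); PR=ray(c,Rr,.014)
def loc(P): 
    d=P[:,:2]-np.array(bf2w([.0975,0],0))[:2]; u=np.array([np.cos(BY),np.sin(BY)]); v=np.array([-u[1],u[0]]); return np.c_[d@u,d@v]*1000
for P in(PL,PR):
    l=loc(P); 
    s=np.polyfit(l[:,0],l[:,1],1)
    for _ in range(3):
        r=abs(l[:,1]-np.polyval(s,l[:,0])); k=r<max(.6,np.median(r)*2); s=np.polyfit(l[k,0],l[k,1],1)
    print('edge y at bed0',np.polyval(s,0).round(2),'slope deg',np.degrees(np.arctan(s[0])).round(2),k.sum(),len(k))
# overlay predicted
big=cv2.resize(cv2.imread('pics/w4.png')[0:200,235:395],None,fx=3.6,fy=3.6,interpolation=cv2.INTER_CUBIC)[:, :]
def mk(x,y,z,col):
    p=(proj(c,[bf2w([.0975+x/1000,y/1000],z/1000)])[0]-[235,0]+.5)*3.6; cv2.circle(big,tuple(int(t) for t in p),2,col,-1)
for x in(-47,-29,29,47):
    for y in(-31.6,31.6): mk(x,y,24,(0,0,255)); 
for y in(-39,39):
    mk(50,y,44,(255,0,0)); mk(53,y,44,(0,200,0)); mk(61,y,44,(0,200,0))
for y in(-56,56):
    for x in(-145,65): mk(x,y,14,(255,0,255))
mk(0,0,14,(0,0,0))
cv2.imwrite('pics/w4o.png',cv2.resize(big,None,fx=.8,fy=.8))
E
```

```text
edge y at bed0 -55.66 slope deg 0.01 37 37
edge y at bed0 54.71 slope deg -0.1 37 37
```

View pics/w4o.png

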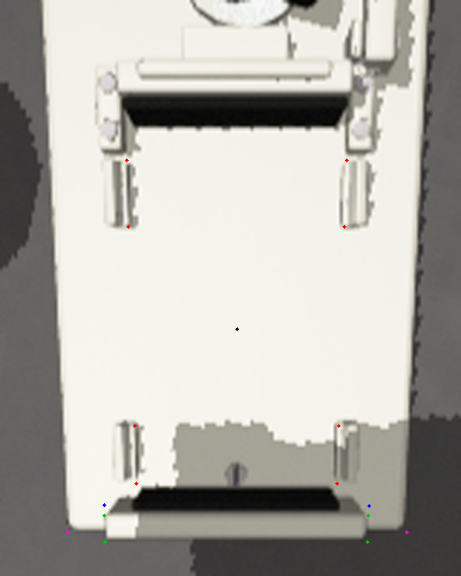

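Overlay agrees to ~1 mm (guides and dam land on predictions; bed y about -0.4 mm). Now the tray and the vial, whose clearance to the gripper body matters.

```bash
python3 - <<'E'
from h import *
import pickle
effector.open_jaws()
d=57; p=np.array([.521,-.2415])-0.085*np.array([np.cos(np.radians(d+90)),np.sin(np.radians(d+90))])
manip.move_pose([*p,.2],q(np.radians(d))); manip.sleep(.2)
c=viewer.get_calibration('wrist'); im=viewer.get_image('wrist'); save('w5',im); pickle.dump(c,open('w5.pkl','wb')); st()
E
```

```text
t 23.3 [ 0.5927 -0.2868  0.1999] F [ 0.8 -0.2 -0. ] M [-0.02  0.06  0.03]
```

View pics/w5.png

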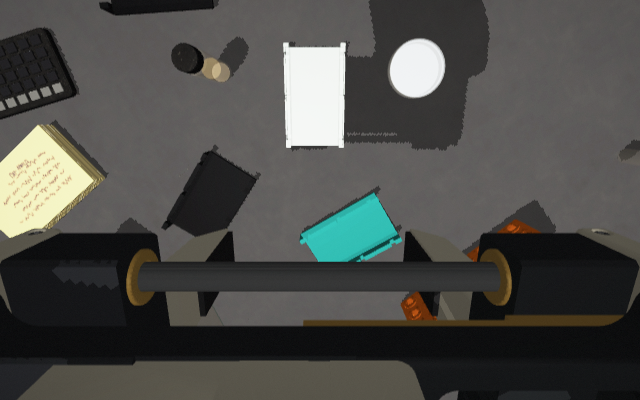

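Tray at px (284–346, 42–148). The vial's base is at about (220,72) with its black cap at (186,58), and the dish is at (417,68).

```bash
python3 - <<'E'
from h import *
import pickle
c=pickle.load(open('w5.pkl','rb')); im=cv2.cvtColor(cv2.imread('pics/w5.png'),cv2.COLOR_BGR2RGB)
m=np.zeros(im.shape[:2],np.uint8); m[25:165,270:362]=(im[25:165,270:362].min(2)>150)
n,l,s,_=cv2.connectedComponentsWithStats(m); k=1+np.argmax(s[1:,4]); m=(l==k).astype(np.uint8)
ys,xs=np.where(m)
r=cv2.minAreaRect(np.c_[xs,ys].astype(np.float32)); print(r)
b=cv2.boxPoints(r)
P=ray(c,b,.024); print(P.mean(0)); 
for i in range(2): e=P[i+1]-P[i]; print(np.linalg.norm(e),np.degrees(np.arctan2(e[1],e[0])))
T=P.mean(0)[:2]
e=P[1]-P[0]
es=[P[1]-P[0],P[2]-P[1]]; lo=max(es,key=np.linalg.norm); a=np.degrees(np.arctan2(lo[1],lo[0])); a=a-180 if a>90 else a; a=a+180 if a<-90 else a
u=np.array([np.cos(np.radians(a)),np.sin(np.radians(a))]); v=np.array([-u[1],u[0]])
for n,px,z in(('vialcap',(186,56),.096),('vialbase',(221,73),.004),('dish',(418,67),.014)):
    w=ray(c,[px],z)[0]; d=w[:2]-T; print(n,w[:2].round(4),'tray frame along,across',(d@u).round(4),(d@v).round(4))
print('angle',a)
E
```

```text
((314.0, 94.5), (105.0, 62.0), 90.0)
[ 0.52001067 -0.24252602  0.024     ]
0.05954987035640567 57.12733727297759
0.1001720930444942 -31.63349338188701
vialcap [ 0.4455 -0.3092] tray frame along,across -0.0285 -0.0958
vialbase [ 0.4468 -0.3108] tray frame along,across -0.0265 -0.0965
dish [ 0.5526 -0.1387] tray frame along,across -0.0267 0.1055
angle -31.63349338188701
```

Centred on the tray, the gripper body (±95 mm, bottom at about 70 mm) would meet the vial. So I'll grasp it 28 mm off-centre, slide it about 30 mm clear of the vial, then regrasp at the middle.

```bash
python3 - <<'E'
from h import *
a=np.radians(-32.3); u=np.array([np.cos(a),np.sin(a)]); v=np.array([-u[1],u[0]]); T=np.array([.5200,-.2425])
Q=q(a+np.pi/2)
g=T+.028*u
manip.move_pose([*g,.12],Q); manip.servo_line([*g,.004],vel=.15); st()
effector.close(20); print(manip.current_finger_gap()); st()
g2=g+.031*u+.010*v
manip.servo_line([*g2,.004],vel=.08); st()
effector.open_jaws()
manip.servo_line([*g2,.06],vel=.2)
T2=T+.031*u+.010*v
p=T2-.02*0*u
manip.servo_line([*(T2+.085*u),.16],vel=.25); manip.sleep(.1)
c=viewer.get_calibration('wrist'); im=viewer.get_image('wrist'); save('w6',im)
m=(im.min(2)>150).astype(np.uint8); 
n,l,s,ce=cv2.connectedComponentsWithStats(m)
e=proj(c,[[*T2,.024]])[0]; print('expected px',e)
k=l[int(e[1]),int(e[0])]; ys,xs=np.where(l==k); r=cv2.minAreaRect(np.c_[xs,ys].astype(np.float32)); print(r)
P=ray(c,cv2.boxPoints(r),.024); print('centre',P.mean(0),'expected',T2)
for i in range(2): q_=P[i+1]-P[i]; print(np.linalg.norm(q_),np.degrees(np.arctan2(q_[1],q_[0])))
st()
E
```

```text
t 24.7 [ 0.5448 -0.2578  0.005 ] F [ 1.   0.4 -0.3] M [-0.1  -0.01 -0.04]
0.059755676071254454
t 25.3 [ 0.5438 -0.2578  0.0044] F [-0.3  0.4  3.8] M [-0.2   0.22  0.02]
t 25.9 [ 0.5766 -0.2657  0.0044] F [ 0.9 -1.6  2.9] M [-0.06 -0.3  -0.02]
expected px [316.95701378  98.08544196]
((319.5, 95.5), (119.0, 71.0), 90.0)
centre [ 0.55284521 -0.24879697  0.024     ] expected [ 0.55154664 -0.2506123 ]
0.059336162038842885 57.72840520070128
0.09938103794352364 -30.576782794220073
t 27.8 [ 0.6213 -0.295   0.1574] F [-0.8  0.8  0. ] M [-0.07 -0.01 -0.03]
```

View pics/w6.png

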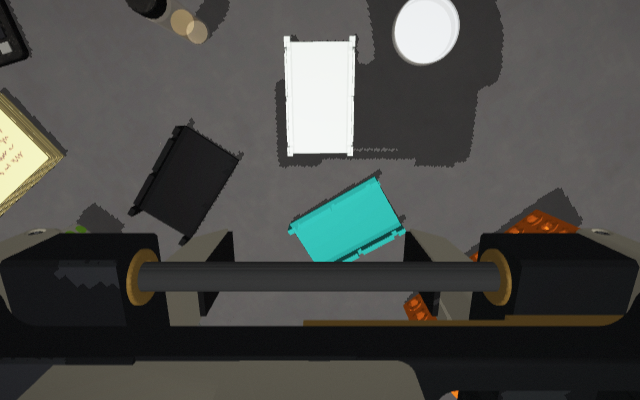

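Now a grasp 15 mm toward the +x end, which keeps the gripper body clear of the bottle when lowering. Then lift and carry above the bottle's height.

```bash
python3 - <<'E'
from h import *
a=np.radians(-32.0); u=np.array([np.cos(a),np.sin(a)]); T=np.array([.5524,-.2493])
Q=q(a+np.pi/2); g=T+.015*u
manip.servo_line([*g,.07],ori=Q,vel=.25); manip.servo_line([*g,.0045],vel=.15)
effector.close(25); print(manip.current_finger_gap()); st()
manip.servo_line([*g,.25],vel=.3); st(); print(manip.current_finger_gap())
p=bf2w([.1095,-.0004],.25)
manip.move_pose(p,q(BY+np.pi/2)); st()
manip.servo_line(bf2w([.1095,-.0004],.10),vel=.2); st()
im=viewer.get_image('scene'); save('s7',cv2.resize(im[120:240,200:400],(800,480)))
im=viewer.get_image('wrist'); save('w7',im)
E
```

```text
0.05965887198267226
t 29.6 [ 0.5653 -0.2575  0.0049] F [-0.9 -0.8  3.2] M [-0.11  0.25  0.04]
t 30.5 [ 0.5638 -0.2569  0.248 ] F [-0.2 -0.2 -0.9] M [ 0.01 -0.05  0.03]
0.059751284582886185
t 32.3 [0.5749 0.2289 0.2497] F [-0.7 -0.1 -0.5] M [ 0.04 -0.03 -0.03]
t 33.2 [0.5747 0.2317 0.1012] F [ 1.1 -1.3 -0.4] M [ 0.03  0.02 -0.05]
```

View pics/w7.png

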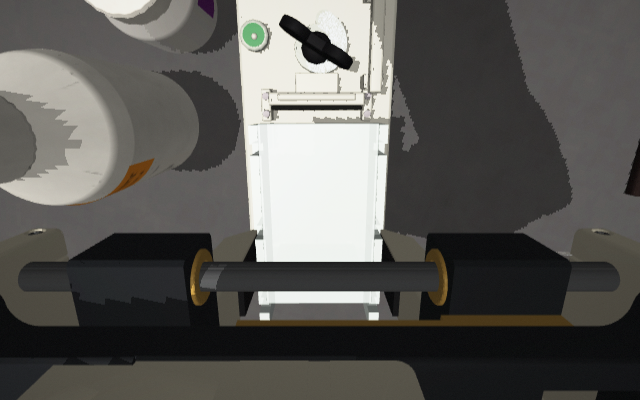

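View pics/s7.png

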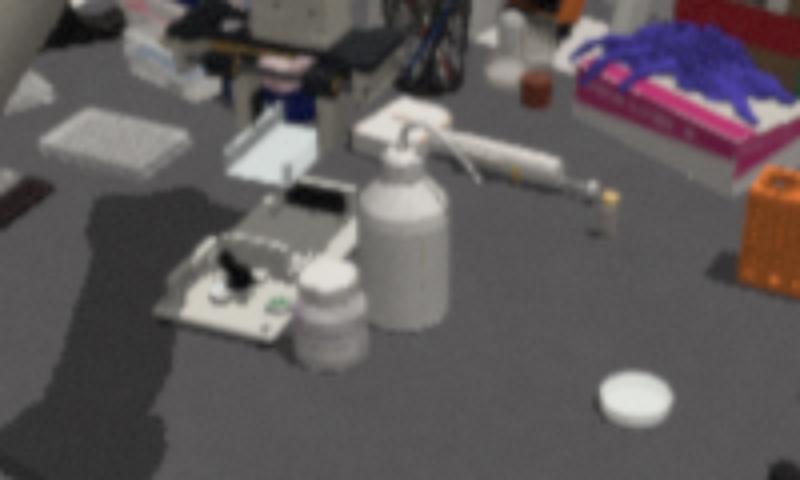

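```bash
python3 - <<'E'
from h import *
print('target',bf2w([.1095,-.0004],.1)); st()
c=viewer.get_calibration('wrist'); im=viewer.get_image('wrist'); 
g=cv2.cvtColor(im,cv2.COLOR_RGB2GRAY); save('w8',cv2.resize(im[90:260,230:400],(680,680))[:600])
zt=manip.current_tool_pos()[2]+.0195
def loc(p,z):
    d=ray(c,[p],z)[0][:2]-np.array(bf2w([.0975,0],0))[:2]; u=np.array([np.cos(BY),np.sin(BY)]); v=np.array([-u[1],u[0]]); return np.array([d@u,d@v])*1000
for px in((252,124),(390,124),(320,124)): print(px,loc(px,zt))
E
```

```text
target [np.float64(0.5738746692106298), np.float64(0.23119275670311193), 0.1]
t 33.3 [0.575  0.2319 0.1017] F [-0.6 -0.9 -1. ] M [0.08 0.03 0.02]
(252, 124) [-50.99230718 -27.16243155]
(390, 124) [-50.9780593   31.36747967]
(320, 124) [-50.98528773   1.67327196]
```

View pics/w8.png

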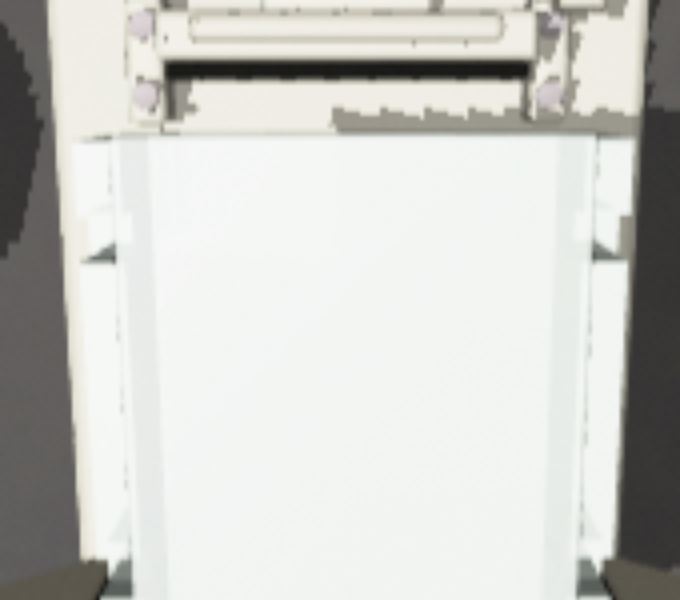

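The camera puts the held tray about +1.4 mm in y and about +2 mm in x relative to where the same camera saw the stand. Correcting, then lowering with force checks.

```bash
python3 - <<'E'
from h import *
X,Y=.1073,-.0018
manip.servo_line(bf2w([X,Y],.10),vel=.03); st()
manip.servo_line(bf2w([X,Y],.060),vel=.1); manip.sleep(.1); st()
def loc(c,p,z):
    d=ray(c,[p],z)[0][:2]-np.array(bf2w([.0975,0],0))[:2]; u=np.array([np.cos(BY),np.sin(BY)]); v=np.array([-u[1],u[0]]); return (np.array([d@u,d@v])*1000).round(2)
d=np.array(manip.current_tool_pos())[:2]-np.array(bf2w([X,Y],0))[:2]; print('track err',d)
c=viewer.get_calibration('wrist'); im=viewer.get_image('wrist'); save('w9',cv2.resize(im[50:240,215:415],None,fx=3.1,fy=3.1))
E
```

```text
t 33.6 [0.5723 0.229  0.1005] F [ 0.1 -0.2 -1.1] M [ 0.06  0.05 -0.03]
t 34.3 [0.5723 0.2297 0.0602] F [ 0.4 -0.1 -0.2] M [ 0.12 -0.   -0.08]
track err [0.0002171  0.00046707]
```

View pics/w9.png

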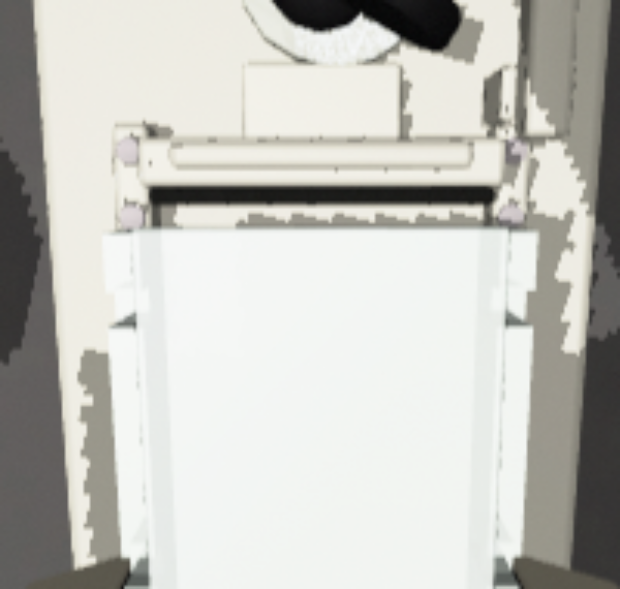

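```bash
python3 - <<'E'
from h import *
c=viewer.get_calibration('wrist')
def loc(p,z):
    d=ray(c,[p],z)[0][:2]-np.array(bf2w([.0975,0],0))[:2]; u=np.array([np.cos(BY),np.sin(BY)]); v=np.array([-u[1],u[0]]); return (np.array([d@u,d@v])*1000).round(2)
r=lambda x,y:(215+x/3.1,50+y/3.1)
print('tray end',loc(r(320.5,229),.0797)); print('seal face',loc(r(321.5,203),.041),loc(r(321.5,203),.014)); print('dam edges',loc(r(322.5,185),.05),loc(r(322.5,138),.05))
X,Y=.1071,-.0017
manip.servo_line(bf2w([X,Y],.036),vel=.06); st()
for z in(.028,.023,.0195,.0185):
    manip.servo_line(bf2w([X,Y],z),vel=.03); st()
    if np.linalg.norm(manip.current_force())>15: break
E
```

```text
tray end [-54.02  -0.43]
seal face [-56.97  -0.24] [-56.62  -0.2 ]
dam edges [-59.96  -0.09] [-67.32  -0.09]
t 34.9 [0.5716 0.2293 0.0355] F [-0.5  0.6 -0.8] M [ 0.05  0.03 -0.05]
t 35.3 [0.5718 0.2292 0.0278] F [ 0.6  0.1 -0.8] M [ 0.04 -0.01  0.02]
t 35.6 [0.5717 0.2291 0.0227] F [ 0.6 -0.  -0.3] M [0.03 0.02 0.01]
t 35.9 [0.5717 0.2292 0.0193] F [-0.1 -0.  -0.9] M [ 0.06 -0.03  0.07]
t 36.1 [0.572  0.2294 0.0189] F [-1.5 -0.4  2.2] M [-0.22  0.23 -0.02]
```

Touchdown came at the expected height with no side force. Releasing, lifting and checking.

```bash
python3 - <<'E'
from h import *
effector.open_jaws(); st()
p=np.array(manip.current_tool_pos())
manip.servo_line([p[0],p[1],.15],vel=.25)
effector.close(10)
cal,im=look('w10',z=.15,off=.165); wing(cal,im); st()
save('w10c',cv2.resize(im[0:200,235:395],None,fx=3,fy=3))
E
```

```text
t 36.8 [0.5719 0.2293 0.0185] F [ 0.4  0.2 -0.1] M [ 0.05  0.   -0.01]
wing angle bed (mod180) 88.7236822721969 axis [0.4808 0.2229] 0.0046
t 39.5 [0.6264 0.2462 0.1501] F [ 0.1  1.1 -0. ] M [ 0.07  0.01 -0.01]
```

View pics/w10c.png

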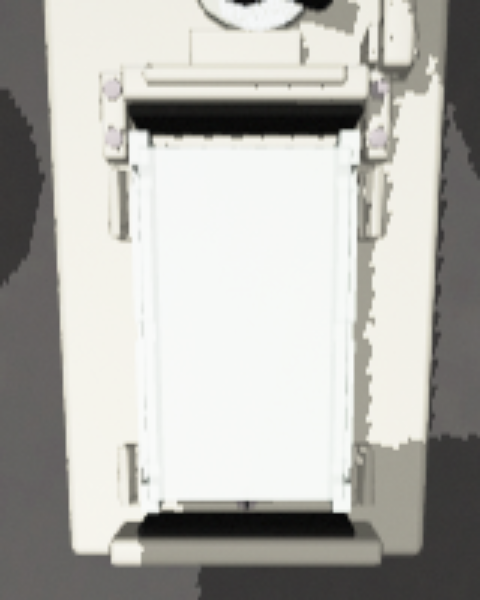

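The tray sits between the guides with small gaps at both dams: its end edges are at crop rows 130 and 512, with the dam faces at 110 and 520. Next, turn the knob clockwise, with the shut fingers on the free (-x/-y) side of the wing.

```bash
python3 - <<'E'
from h import *
A=238.9; z=.031
manip.move_pose(wingpos(A,.012,.0158,.19),q(np.radians(A-180)+BY)); 
manip.servo_line(wingpos(A,.012,.0158,.10),vel=.2); st()
manip.servo_line(wingpos(A,.012,.0158,z),vel=.1); st()
arc(A,150,.010,.0132,z,-180)
arc(150,100,.008,.0132,z,-180); st()
E
```

```text
t 40.8 [0.4807 0.1877 0.1001] F [ 0.4 -0.8  0.9] M [ 0.02  0.01 -0.01]
t 41.7 [0.4805 0.187  0.0314] F [-0.6 -0.2 -0.3] M [0.01 0.04 0.01]
226 [ 2.3 -4.8  0.9] [-1.03 -0.47  0.08]
214 [ 1.8 -5.3  2.1] [-1.24 -0.41 -0.02]
201 [ 2.2 -6.1  0.6] [-1.38 -0.53 -0.04]
188 [ 1.6 -7.4  1.7] [-1.6  -0.51 -0.06]
175 [ 2.8 -8.8  3.6] [-1.9  -0.44 -0.09]
163 [ 1.6 -8.   3.9] [-2.14 -0.35 -0.13]
150 [  0.4 -10.6   4.4] [-2.3  -0.17 -0.13]
138 [-3.6 -8.5  6.6] [-2.01  0.65 -0.04]
125 [-2.4 -7.2  4.6] [-1.86  0.66 -0.07]
112 [-3.3 -6.9  3. ] [-1.7   0.78 -0.08]
100 [-3.8 -5.8  0.9] [-1.26  0.89 -0.1 ]
t 46.3 [0.45   0.2026 0.0302] F [-3.8 -5.8  0.9] M [-1.26  0.89 -0.1 ]
```

```bash
python3 - <<'E'
from h import *
z=.031; a0=100
for a in(95,91.5,89.5,88):
    arc(a0,a,.008,.0132,z,-180,step=10,dt=.3); a0=a
    if np.linalg.norm(np.array(manip.current_force())[:2])>18: break
st()
p=wingpos(a0,.008,.018,z); manip.servo_line(p,vel=.03); manip.servo_line([p[0],p[1],.13],vel=.2)
cal,im=look('w11',z=.2); wing(cal,im); st()
save('w11c',cv2.resize(im[30:230,230:410],None,fx=3,fy=3))
E
```

```text
95 [-3.6 -4.1  0.5] [-0.93  0.9  -0.13]
92 [-4.7 -2.1 -0.1] [-0.83  1.04 -0.03]
90 [-4.3 -3.8 -0. ] [-0.77  0.99  0.02]
88 [-4.9 -4.2  1.8] [-0.9   1.25  0.03]
t 47.3 [0.4501 0.2064 0.0301] F [-4.9 -4.2  1.8] M [-0.9   1.25  0.03]
wing angle bed (mod180) 90.29663981325015 axis [0.4683 0.202 ] 0.0457
t 50.7 [0.55   0.2253 0.2   ] F [-0.8  0.7 -0.1] M [ 0.04  0.05 -0.05]
```

View pics/w11c.png

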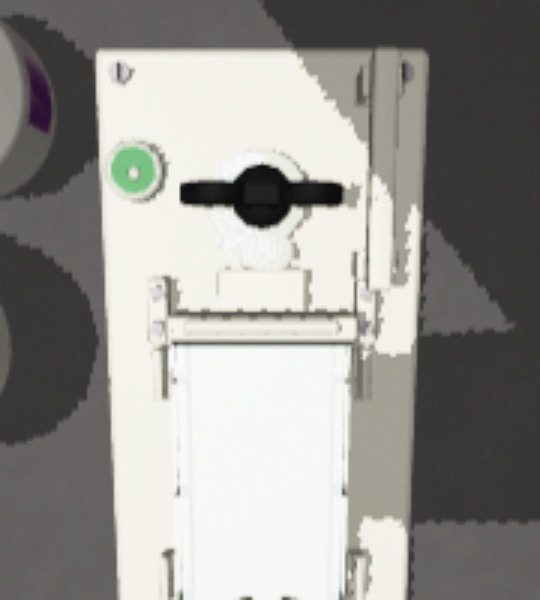

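The knob is parallel to the dams (90.3°, so θ≈0), the seal is against the tray's end, and the comb still hangs in its rest. The arm is clear of everything, so I'm handing in.

```bash
python3 - <<'E'
from h import *
im=viewer.get_image('top'); save('top_end',im)
manip.hand_in(); print(manip.current_clock())
E
```

```text
the job is handed in; nothing more can be done
the job is handed in; nothing more can be done
```

View pics/top_end.png

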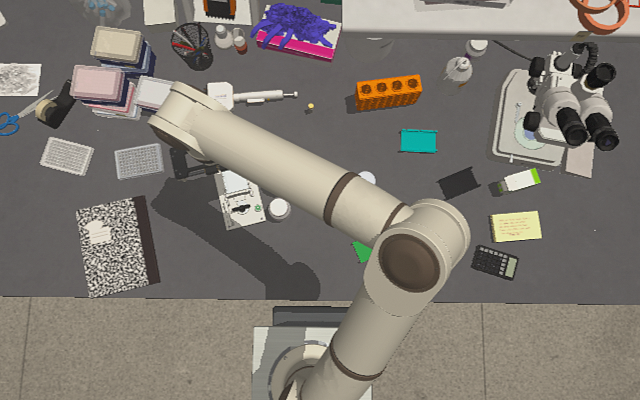

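The gel casting stand is ready for pouring, and I handed the job in at about 51 s of the 72 s allowed; no verdict was reported.

**What I did**
- **Backing off:** I pushed the knob's wings with shut fingers, because the jaws can only open fully and would have hit the dam and comb. The knob went from about 0.33 rad to about 2.60 rad in two strokes.
- **Placing the tray:** I slid the frosted tray about 3 cm away from the vial, regrasped it and lowered it into the bed. It touched down at the expected height with no side force.
- **Clamping:** I turned the knob clockwise until it was home.

**Last checks**
- **Knob:** the wrist camera showed the wings at 90.3° to the bed axis, about 0.005 rad from home.
- **Tray and comb:** the sliding dam stood against the tray's end, the tray sat between the corner guides, and the comb hung in its rest.
- **Robot:** the fingers were clear of everything, and the highest force I read was about 12 N.

**Not fully checked**
- The seal force on the tray was not measured; I inferred it from the knob angle and the dam's position.
- While placing the tray, the camera and the arm's own position disagreed by 1–2 mm. I corrected using the camera.
- In the last top picture the arm hides the bottle, the vial and most of the dish. I never touched them knowingly, but I did not measure their positions again at the end.

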